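# Turn the flanged shaft flat side up and latch it under the gravity catch

### The arm

A 7-joint arm with a two-finger parallel gripper is mounted at the origin on the work surface. World frame = base frame: x ahead of the robot, y to its left, z up, the work surface at z = 0. Lengths are in m, angles in rad, forces in N, time in s.
With the tool pointing down it reaches from about 0.35 to 0.9 m from the base axis. Payload 8.1 kg.
Tool frame: the origin (TCP) lies midway between the tips of the shut fingers; the grasp point (between the pads) lies 19 mm behind it; z points along the fingers, y is the line along which they close (so a half turn about z gives the same grasp; the last joint's range is limited). The gripper opens to 92 mm and grips with 3 to 60 N. Pads are 19 mm wide; open, the fingers measure 130 mm over their backs; the gripper's body (75 mm by 190 mm) begins 47 mm behind the grasp point.
Start: joints at [1.234, 0.434, 0.025, 1.573, -0.012, 1.134, -0.075], TCP at [0.145, -0.608, 0.227] pointing down, gripper open.
Joint ranges: [-2.62, 2.62], [-0.44, 2.09], [-1.27, 1.32], [0.08, 2.57], [-1.32, 4.46], [0.12, 2], [-2.74, 2.74]. Speed limits (rad/s): [2.22, 2.22, 3.01, 3.01, 3.14, 3.14, 3.14].

### API

Orientations are given as a unit quaternion [w, x, y, z].
In Python, from cell import sensors, viewer, ctrl, nets gives the robot as it stands.
- The arm moves only by the tool step_arm, never from a script. Its arguments are lists of equal length, an entry for each row: "xyz": the shift along the tool's x, y, z in units of 0.2 m (1.0 is 0.2 m), a list of three; "roll": the turn about the tool's z in units of 120 degrees (1.0 is 120 degrees). In form: {"xyz": [[tx, ty, tz], ...], "roll": [roll, ...]}. A call has exactly 10 rows; each row shifts and turns the commanded pose from where the row before left it, along the tool's axes as they then stand; what a row does not reach is not made up. A row lasts 1/12 s, in which the tool goes at most 41.7 mm and 7.16 degrees, less where a joint would pass 70% of its speed; a pose out of reach is approached as far as the arm can. A call with a number of a shift or a turn outside -1 to 1 is refused whole. A call with a gripper value outside its range is refused whole. "jaw" is the opening, from -1 (shut) to 1 (fully open), set as the call begins (left out, the last holds). The fingers move at their own pace and stop on an object; "newtons" is the grip in N (left out, the last holds). Time passes only in rows, so rows that do not move let the fingers close, or fill a call up. It gives the time, the measured TCP pose, the force, the opening and the grip force at its end, in the units of the state.
- sensors.get_obs(): the state, without advancing time (a new reading comes with each control period).
- viewer.snapshot(name): name is "side" or "top" or "wrist"; returns (picture, depth): 420x560x3 uint8, blue, green, red; 420x560 float32, m along the optical axis (not along the pixel's ray), 0 where there is no reading.
- viewer.get_calibration(name): a dict with "vfov" (degrees; the focal length in pixels is half the picture's height over the tangent of half this angle, whatever the lens; pixels are square), "cx", "cy" (the principal point, pixels), "rvec" (rotation vector, rad) and "tvec" (3), from world to camera coordinates, as OpenCV has them. Camera axes: x right, y down, z forward; pixel columns grow to the right and rows downward; lengths in m; the calibration is good to about 2 mm. A picture is of the moment at which its call begins: read the wrist's pose just before it. get_calibration takes no time and is no camera call; for the wrist camera it gives the pose at the moment of the call.
- ctrl.finish_job(): hands the job in; it is judged then, once.
Trained networks look in the newest picture that a camera, given by its name, has taken for a name from the list of things; names that differ only in an ending like _2 or _b are one class to them, and where a whole thing is asked for, a point or a joint stands for the part that bears it (a point fixed in the world has none). Each returns a list of dicts, best first, with "conf" (0 to 1); they miss things now and then, are a little off and sometimes report something else, mostly with a low value. They report only what shows in the picture. A call takes as long as a camera call.
- nets.trace(camera, name): "mask" (420x560 bool, what is visible of it) and "bbox" ([left, top, right, bottom] in pixels, round what is visible of it).
- nets.tip_of(camera, name): "centre" ([column, row] in pixels: a listed point, or the origin of a listed thing).
The state is a dict: "time_s": time; "qpos": joint angles; "qvel": joint speeds; "effort": joint torques, N m; "position": TCP position; "tool_rot": TCP orientation; "contact_force": force on the tool from outside, world axes, zero at the start; "wrist_torque": the same for the moment, N m; "finger_gap": finger opening in m; "finger_force": force on a finger pad.
Only numpy, scipy, OpenCV 4.12 (cv2) and the standard library are available. Lean on these libraries where they do the work, as an engineer would, in place of code of your own. Each camera call takes 0.05 s, during which the arm holds its last target. There are 200 camera calls.

### The job

On the grey gauging fixture, first turn the flanged shaft, by nudging the finger pins on its black collar, until its milled flat faces straight up, with the flange still clear of the catch. Then push the blue saddle all the way home so that the shaft's flange lifts the red catch by itself and the catch drops fully down onto the flat behind the flange; do not touch the catch with the robot. Leave the flat facing up and the other things on the bench where they are.

Things in the scene. Friction and masses are not known exactly. Their poses are not given: they have to be found in the camera images.
- fixture: Grey gauging fixture, fixed to the bench, level; its place and yaw vary. Base 130 (x) x 310 (y) x 12 mm high; origin at the centre of its underside, z up. A blue saddle slides along its +y (at x = 0) towards a grey end post at y = 134 to 152 mm. Only the shaft's pins and the catch stand higher than 127 mm above the bench.
- shaft: Flanged shaft in the saddle's two bearing posts. Origin on its axis, at mid-collar, 90 mm above the bench. y: along its axis (the fixture's y). z: outward normal of the milled flat; flat up = z up. Turns freely about y (about 1 N on a pin; stays as left; + carries the top to +x). In the fixture's frame its origin is at y = -75 to -65 mm at the start, -5 mm fully home against the stop.
- collar (a point): Centre of the black collar (48 mm diameter, 22 mm long) on the shaft, same point and axes as the shaft's origin. Four identical round steel finger pins, 10 mm thick, stand out radially from it along the shaft's +x, -x, +z and -z, tips 60 mm from the axis; so one pin points the same way as the flat.
- flat (a point): Centre of the bright milled flat, 32 mm wide and 70 mm long, 12 mm from the axis, on the dark 40 mm diameter length of shaft; 71 mm from the collar along +y. Axes as the shaft's: z is the flat's outward normal.
- flange (a point): Centre of the front face of the bright round flange at the shaft's far (+y) end: 60 mm diameter, 12 mm thick, front face 118 mm from the collar along +y. It begins to lift the catch when the shaft's origin reaches about y = -52 mm in the fixture's frame.
- push_face (a point): Centre of the rear face (towards the fixture's -y) of the saddle's rear bearing post, 63 mm behind the shaft's origin, 90 mm above the bench. Post 44 mm wide (x), 14 thick, 26 to 110 mm above the bench. Pushing it to the fixture's +y slides the saddle (3 N, some more as the catch lifts; stays as left). A like post stands 78 to 92 mm farther along +y. Axes as the fixture's.
- catch: Red gravity catch, 24 mm wide. Origin on its hinge (along x) at y = 143, z = 115 mm in the fixture's frame. Arm 86 mm long towards -y over the shaft's line, top 143 mm above the bench; sloping nose, then a lip down to 105 mm at y = 91 to 99 mm. z upright = fully down. The flange lifts it some 0.3 rad; it falls by its weight, fully down behind the flange only if the flat is up. Not to be touched.
- gauge_stand: Dial gauge on a black magnetic foot (60 x 50 mm), 220 mm tall, loose; origin at the centre of the foot's underside. Leave it alone.
- bearing: Steel bearing ring lying flat, 80 mm outside diameter, 20 mm high, loose; origin at the centre of its underside. Leave it alone.
- setting_disc: Brass stepped setting disc, 54 mm diameter, 34 mm high, loose; origin at the centre of its underside. Leave it alone.
- screwdriver: Screwdriver about 180 mm long lying on the bench, loose. Leave it alone.

How it is judged:
By the outcome, as a careful person would: the job done as asked, in the order asked, and still so for the second after the job is handed in, with the robot touching nothing.
It also fails if it takes over 61 s, if anything falls off the work surface, if the arm or the gripper's body presses on something with over 40 N, if the wrist force passes 120 N, or if a joint passes its speed limit or range.

## Working session

There is one attempt and no reset: what is moved stays moved. The work goes in short steps, Python scripts to look and compute and a tool call to move; the robot and the scene stay as the last step left them, time stands still between calls to the robot, and variables do not carry over. Pictures are saved under pics/ and viewed, at most 10 in all, crops included, and the job is handed in when it is done.

Besides the shell and the picture viewer there is one more tool, called after "Emit:" by a JSON object that holds its "fn" and its "kwargs". step_arm: Moves the arm, as the interface text tells. Its arguments: {"type":"object","properties":{"xyz":{"type":"array"},"roll":{"type":"array"},"jaw":{"type":"number"},"newtons":{"type":"number"}},"required":["xyz","roll"]}

```bash
mkdir -p pics
cat > h.py <<'E'
import numpy as np, cv2
from cell import sensors, viewer, ctrl, nets
def cal(n):
    c=viewer.get_calibration(n); R=cv2.Rodrigues(np.array(c["rvec"],float))[0]; t=np.array(c["tvec"],float).ravel()
    f=210/np.tan(np.radians(c["vfov"])/2); return f,c["cx"],c["cy"],R,t
def cloud(n,d):
    f,cx,cy,R,t=cal(n); v,u=np.mgrid[:420,:560]
    P=np.stack([(u-cx)/f*d,(v-cy)/f*d,d],-1); W=(P-t)@R; W[d==0]=np.nan; return W
def proj(n,p):
    f,cx,cy,R,t=cal(n); q=np.atleast_2d(p)@R.T+t; return np.c_[q[:,0]/q[:,2]*f+cx,q[:,1]/q[:,2]*f+cy]
E
python3 - <<'E'
from h import *
s=sensors.get_obs(); print(s["time_s"],s["position"],s["tool_rot"])
for n in("top","side"):
    im,d=viewer.snapshot(n); cv2.imwrite(f"pics/{n}0.png",im); np.save(f"{n}0.npy",d)
    W=cloud(n,d); print(n,cal(n)[0],"cam",-cal(n)[3].T@cal(n)[4])
    for o in("collar","flat","flange","push_face","catch","fixture"):
        for r in nets.tip_of(n,o)[:2]:
            c=np.array(r["centre"]); i=np.clip(np.round(c).astype(int),0,[559,419]); print(o,round(r["conf"],2),c,W[i[1],i[0]].round(3))
E
```

```text
0.0 [ 0.14459353 -0.60750139  0.22591077] [-8.01578636e-04  9.93181103e-01  1.16578827e-01 -1.74652487e-04]
top 524.4785631002499 cam [0.40971392 0.06495732 1.0443598 ]
collar 0.73 [256.8 216.6] [0.568 0.098 0.094]
collar 0.6 [296.7 215.1] [0.569 0.025 0.114]
flat 0.94 [258.7 200.9] [0.595 0.094 0.106]
flange 0.56 [232.1 201.3] [0.592 0.142 0.119]
push_face 0.93 [330.8 216.6] [ 0.568 -0.037  0.104]
catch 0.76 [181.2 189.3] [0.608 0.231 0.142]
catch 0.5 [252.4 272.8] [0.47  0.108 0.021]
fixture 0.65 [256.3 216. ] [0.569 0.099 0.098]
side 416.11942715883055 cam [0.27311283 0.4888093  0.71068281]
flat 0.56 [264.  220.7] [0.587 0.117 0.112]
flat 0.53 [297.7 203.3] [0.564 0.04  0.109]
push_face 0.6 [316.7 187.2] [ 0.559 -0.019  0.108]
catch 0.9 [208.8 253.6] [0.601 0.245 0.139]
catch 0.4 [266.3 220.5] [0.585 0.113 0.112]
fixture 0.93 [273.2 251.7] [0.573 0.108 0.013]
```

Run:
```python
from h import *
a=cv2.imread("pics/top0.png")[120:330,130:410];cv2.imwrite("pics/t.png",cv2.resize(a,None,fx=2.8,fy=2.8))
a=cv2.imread("pics/side0.png")[120:330,150:430];cv2.imwrite("pics/s.png",cv2.resize(a,None,fx=2.8,fy=2.8))
```

```text
(no output)
```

View pics/t.png

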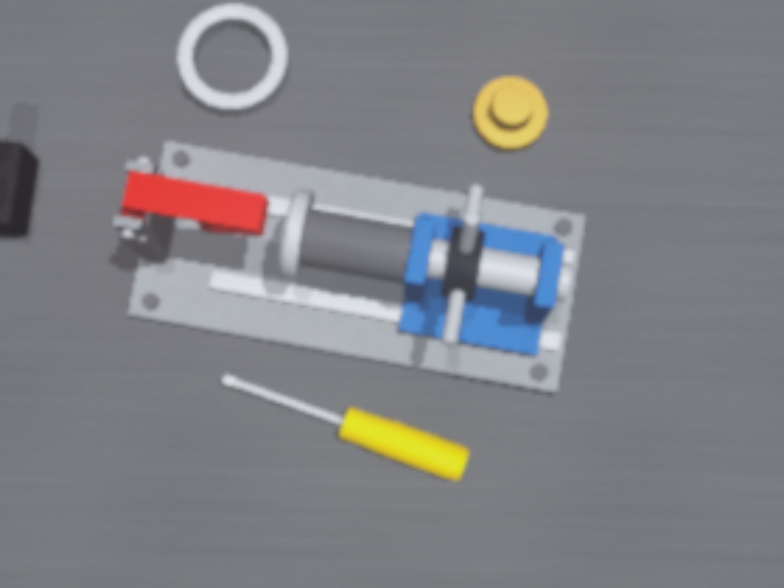

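View pics/s.png

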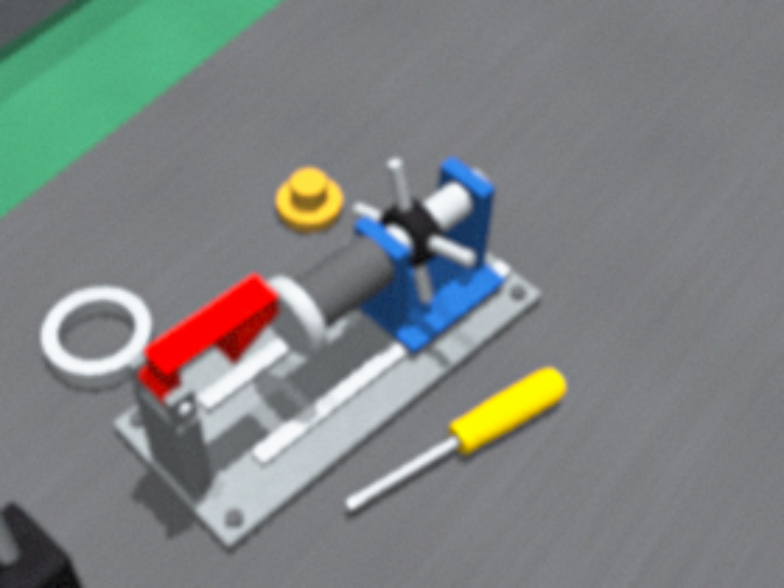

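The top view shows the fixture with its +y to image left (the catch at crop ~(195,200), the collar at (463,262)). The pins are tilted, and the bright flat shows in neither view, so it faces +x or down. Next I'll fit the fixture pose and look at the cross-sections in depth.

```bash
cat >> h.py <<'E'
def fixfit(W):
    m=(abs(W[...,2]-.012)<.005)&(W[...,0]>.42)&(W[...,0]<.72)&(W[...,1]>-.12)&(W[...,1]<.32)
    m=cv2.morphologyEx(m.astype(np.uint8),cv2.MORPH_OPEN,np.ones((5,5)))
    n,l,st,_=cv2.connectedComponentsWithStats(m); k=1+np.argmax(st[1:,4])
    p=W[l==k][:,:2].astype(np.float32); r=cv2.minAreaRect(p*1000); return r
def tofix(W,c,yaw):
    R=np.array([[np.cos(yaw),-np.sin(yaw),0],[np.sin(yaw),np.cos(yaw),0],[0,0,1]]); return (W-np.r_[c,0])@R
E
python3 - <<'E'
from h import *
for n in("top","side"):
    W=cloud(n,np.load(n+"0.npy")); r=fixfit(W); print(n,r)
    if n=="top":
        b=cv2.boxPoints(r)/1000; e=[b[1]-b[0],b[2]-b[1]]; L=max(e,key=np.linalg.norm); L=L*np.sign(L[1])
        yaw=np.arctan2(-L[0],L[1]); c=np.array(r[0])/1000; print(c,yaw)
    F=tofix(W,c,yaw); F[...,:2]*=1
    for y0,y1 in((-.03,.03),):
        m=(F[...,1]>y0)&(F[...,1]<y1)&(F[...,2]>.04)&(abs(F[...,0])<.04); q=F[m]
        print("shaft"); 
        for x in np.arange(-.03,.03,.004):
            k=(q[:,0]>=x)&(q[:,0]<x+.004)
            if k.sum(): print(round((x+.002)*1000),k.sum(),(np.median(q[k,2])*1000).round(1))
    m=(F[...,2]>.04)&(abs(F[...,0])<.075)&(F[...,1]>-.11)&(F[...,1]<-.03)&(np.hypot(F[...,0],F[...,2]-.09)>.03)&(np.hypot(F[...,0],F[...,2]-.09)<.062)
    q=F[m]; a=np.degrees(np.arctan2(q[:,0],q[:,2]-.09)); print("y med",np.median(q[:,1]))
    print(np.histogram(a,bins=np.arange(-180,181,10)))
    m=(F[...,2]>.1)&(abs(F[...,0])<.02)&(F[...,1]>-.16)&(F[...,1]<.07)
    h,e=np.histogram(F[m][:,1],bins=np.arange(-.16,.07,.005)); print([(round(x*1000),k) for x,k in zip(e,h)])
E
```

```text
top ((565.9304809570312, 102.3647232055664), (310.1971435546875, 87.84834289550781), 80.28045654296875)
[0.56593048 0.10236472] -0.16963829
shaft
0 25 92.5
4 95 98.8
8 81 104.0
12 77 107.1
16 77 108.5
20 74 109.5
24 70 109.6
28 67 108.7
y med -0.06797836834099102
(array([10,  0,  0,  0,  0,  0,  0,  0,  0,  0,  0,  6, 27,  4,  0,  0,  0,
        0,  0,  0,  0, 27, 66, 82, 82, 42,  9,  4,  6,  1,  0,  0,  0,  0,
        1,  1]), array([-180, -170, -160, -150, -140, -130, -120, -110, -100,  -90,  -80,
        -70,  -60,  -50,  -40,  -30,  -20,  -10,    0,   10,   20,   30,
         40,   50,   60,   70,   80,   90,  100,  110,  120,  130,  140,
        150,  160,  170,  180]))
[(-160, np.int64(0)), (-155, np.int64(0)), (-150, np.int64(0)), (-145, np.int64(4)), (-140, np.int64(10)), (-135, np.int64(32)), (-130, np.int64(33)), (-125, np.int64(25)), (-120, np.int64(7)), (-115, np.int64(8)), (-110, np.int64(7)), (-105, np.int64(6)), (-100, np.int64(10)), (-95, np.int64(9)), (-90, np.int64(10)), (-85, np.int64(27)), (-80, np.int64(46)), (-75, np.int64(59)), (-70, np.int64(43)), (-65, np.int
[... 1393 characters left out ...]
t64(8)), (-105, np.int64(10)), (-100, np.int64(9)), (-95, np.int64(9)), (-90, np.int64(3)), (-85, np.int64(8)), (-80, np.int64(26)), (-75, np.int64(41)), (-70, np.int64(54)), (-65, np.int64(44)), (-60, np.int64(11)), (-55, np.int64(1)), (-50, np.int64(17)), (-45, np.int64(27)), (-40, np.int64(39)), (-35, np.int64(24)), (-30, np.int64(22)), (-25, np.int64(24)), (-20, np.int64(20)), (-15, np.int64(23)), (-10, np.int64(22)), (-5, np.int64(22)), (0, np.int64(27)), (5, np.int64(24)), (10, np.int64(23)), (15, np.int64(27)), (20, np.int64(26)), (25, np.int64(21)), (30, np.int64(4)), (35, np.int64(48)), (40, np.int64(53)), (45, np.int64(49)), (50, np.int64(0)), (55, np.int64(9)), (60, np.int64(32))]
```

```bash
cat > fit.py <<'E'
from h import *
W=cloud("top",np.load("top0.npy"))
c=np.array([.56593,.10236]);yaw=-.1696
c=c+.021*np.array([np.cos(yaw),np.sin(yaw)])
E
python3 - <<'E'
from fit import *
# refine from all base points
F=tofix(W,c,yaw); m=(abs(F[...,2]-.012)<.004)&(abs(F[...,0])<.085)&(abs(F[...,1])<.18)
m=cv2.morphologyEx(m.astype(np.uint8),cv2.MORPH_OPEN,np.ones((4,4)))>0
r=cv2.minAreaRect((W[m][:,:2]*1000).astype(np.float32)); print(r)
c=np.array(r[0])/1000; yaw=-np.radians(90-r[2]) if r[2]>45 else -np.radians(-r[2]); print(c,yaw)
for n in("top","side"):
    F=tofix(cloud(n,np.load(n+"0.npy")),c,yaw)
    q=F[(F[...,1]>-.03)&(F[...,1]<.02)&(F[...,2]>.06)&(abs(F[...,0])<.04)]
    print(n,[(round((x+.001)*1000),round(float(np.median(q[(q[:,0]>=x)&(q[:,0]<x+.003),2]))*1000,1)) for x in np.arange(-.027,.027,.003) if ((q[:,0]>=x)&(q[:,0]<x+.003)).sum()>2])
    rr=np.hypot(F[...,0],F[...,2]-.09)
    q=F[(rr>.03)&(rr<.064)&(F[...,1]>-.1)&(F[...,1]<-.04)&(F[...,2]>.03)]
    a=np.degrees(np.arctan2(q[:,0],q[:,2]-.09)); h,e=np.histogram(a,bins=np.arange(-180,181,5)); print([(int(x)+2,int(k)) for x,k in zip(e,h) if k>3])
    print("pin y",np.median(q[:,1]))
E
```

```text
((585.9038696289062, 95.61572265625), (309.4031677246094, 127.84468078613281), 79.97760009765625)
[0.58590387 0.09561572] -0.1749238772474566
top [(-20, 93.8), (-17, 99.7), (-14, 103.7), (-11, 105.8), (-8, 107.6), (-5, 108.4), (-2, 109.3), (1, 110.0), (4, 109.4), (7, 108.3), (10, 107.2), (13, 104.8), (16, 101.7)]
[(-158, 7), (-73, 15), (-68, 49), (-63, 21), (12, 17), (17, 35), (22, 13), (102, 24), (107, 31)]
pin y -0.06915997729514078
side [(-20, 92.0), (-17, 97.0), (-14, 103.3), (-11, 106.8), (-8, 108.2), (-5, 109.4), (-2, 110.7), (1, 110.8), (4, 111.0), (7, 109.5), (10, 108.7), (13, 107.4), (16, 104.4)]
[(-168, 4), (-163, 16), (-158, 35), (-153, 5), (-148, 4), (-73, 7), (-68, 29), (-63, 30), (-58, 5), (12, 15), (17, 48), (22, 13), (102, 28), (107, 6)]
pin y -0.06573374451552479
```

Pins lie at about 19°, 109°, -161° and -71°. The flat's pin is either 109° or -161°. I'll square the tool to the fixture, move to its +x side and look with the wrist camera.

Emit:
{"fn": "step_arm", "kwargs": {"xyz": [[0,0,-0.02],[0,0,-0.02],[0,0,-0.02],[0,0,-0.02],[0,0,-0.02],[0,0,-0.02],[0,0,-0.02],[0,0,-0.02],[0,0,-0.02],[0,0,-0.02]], "roll": [-0.0555,-0.0555,-0.0555,-0.0555,-0.0555,-0.0555,-0.0555,-0.0555,-0.0555,-0.0555], "jaw": -1}}

```text
time_s: 1.53
position: [0.1447, -0.608, 0.2669]
tool_rot: [0.0, 0.764, 0.645, -0.0]
contact_force: [0.3, -0.6, -0.1]
finger_gap: 0.0296
finger_force: 0.0
```

Emit:
{"fn": "step_arm", "kwargs": {"xyz": [[0.175,0.1,0],[0.175,0.1,0],[0.175,0.1,0],[0.175,0.1,0],[0.175,0.1,0],[0.175,0.1,0],[0.175,0.1,0],[0.175,0.1,0],[0.175,0.1,0],[0.175,0.1,0]], "roll": [0,0,0,0,0,0,0,0,0,0]}}

```text
time_s: 2.37
position: [0.4034, -0.2965, 0.2671]
tool_rot: [0.0, 0.766, 0.643, -0.0]
contact_force: [0.8, -0.7, -0.2]
finger_gap: 0.0007
finger_force: 0.0
```

Emit:
{"fn": "step_arm", "kwargs": {"xyz": [[0.175,0.1,0],[0.175,0.1,0],[0.175,0.1,0],[0.175,0.1,0],[0.175,0.1,0],[0.175,0.1,0],[0.175,0.1,0],[0.175,0.1,0],[0,0,0],[0,0,0]], "roll": [0,0,0,0,0,0,0,0,0,0]}}

```text
time_s: 3.2
position: [0.6097, -0.047, 0.2663]
tool_rot: [-0.001, 0.765, 0.645, 0.0]
contact_force: [-0.7, -0.8, 0.5]
finger_gap: 0.0004
finger_force: 0.0
```

```bash
cat >> h.py <<'E'
C=np.array([.58590,.09562]); YAW=-.1749
def st():
    s=sensors.get_obs(); R=np.array([s["tool_rot"]]).ravel(); w,x,y,z=R
    yh=np.degrees(np.arctan2(1-2*(x*x+z*z),2*(x*y-w*z)))
    print("t",round(s["time_s"],2),"fix mm",(tofix(np.array(s["position"]),C,YAW)*1000).round(1),"tool-y heading",yh.round(2),"gap",round(s["finger_gap"],3),"F",np.round(s["contact_force"],1))
E
python3 - <<'E'
from h import *
st()
im,d=viewer.snapshot("wrist"); np.save("w1.npy",d); cv2.imwrite("pics/w1.png",im)
print("cam fix",tofix(-cal("wrist")[3].T@cal("wrist")[4],C,YAW),"dir",cal("wrist")[3][2])
print(nets.tip_of("wrist","flat"),nets.tip_of("wrist","collar"))
E
```

```text
t 3.2 fix mm [  48.2 -136.3  266.3] tool-y heading -9.74 gap 0.0 F [-0.7 -0.8  0.5]
cam fix [ 0.04817639 -0.06250754  0.42461616] dir [-0.04969323 -0.27738884 -0.95947174]
[{'centre': [243.5, 33.3], 'conf': 0.81}, {'centre': [351.8, 132.4], 'conf': 0.55}] [{'centre': [230.7, 118.4], 'conf': 0.78}, {'centre': [236.0, 184.9], 'conf': 0.68}, {'centre': [232.5, 120.6], 'conf': 0.31}]
```

View pics/w1.png

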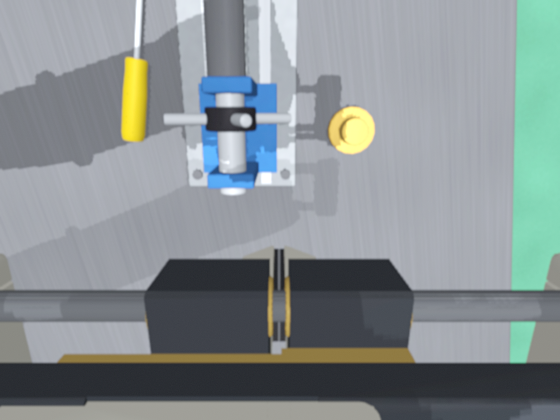

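The wrist view shows the collar at (231,118) and the dark shaft at (226,40), with no bright flat from nearly overhead. I'll look from farther out on the +x side.

Emit:
{"fn": "step_arm", "kwargs": {"xyz": [[0.066,0.13,0],[0.066,0.13,0],[0.066,0.13,0],[0.066,0.13,0],[0.066,0.13,0],[0,0,0],[0,0,0],[0,0,0],[0,0,0],[0,0,0]], "roll": [0,0,0,0,0,0,0,0,0,0]}}

```text
time_s: 4.18
position: [0.7476, -0.0091, 0.2676]
tool_rot: [0.001, 0.767, 0.642, -0.0]
contact_force: [-0.3, 0.2, 0.3]
finger_gap: 0.0007
finger_force: 0.0
```

Run:
```python
from h import *
st()
im,d=viewer.snapshot("wrist"); np.save("w2.npy",d); p=proj("wrist",np.r_[C+[.0,-.0],.09])[0].astype(int); print(p, nets.tip_of("wrist","flat"))
a=im[max(0,p[1]-150):p[1]+150,max(0,p[0]-130):p[0]+200]; cv2.imwrite("pics/w2.png",cv2.resize(a,None,fx=2,fy=2))
F=tofix(cloud("wrist",d),C,YAW)
q=F[(F[...,1]>-.03)&(F[...,1]<.02)&(F[...,2]>.05)&(abs(F[...,0])<.04)]
print([(round((x+.001)*1000),round(float(np.median(q[(q[:,0]>=x)&(q[:,0]<x+.003),2]))*1000,1)) for x in np.arange(-.027,.027,.003) if ((q[:,0]>=x)&(q[:,0]<x+.003)).sum()>2])
```

```text
t 4.18 fix mm [177.5 -75.  267.6] tool-y heading -10.09 gap 0.001 F [-0.3  0.2  0.3]
[ 88 109] [{'centre': [105.0, 104.4], 'conf': 0.92}]
[(-14, 103.1), (-11, 105.4), (-8, 107.7), (-5, 109.0), (-2, 109.8), (1, 110.2), (4, 110.1), (7, 109.4), (10, 108.1), (13, 106.2), (16, 103.7), (19, 101.8)]
```

View pics/w2.png

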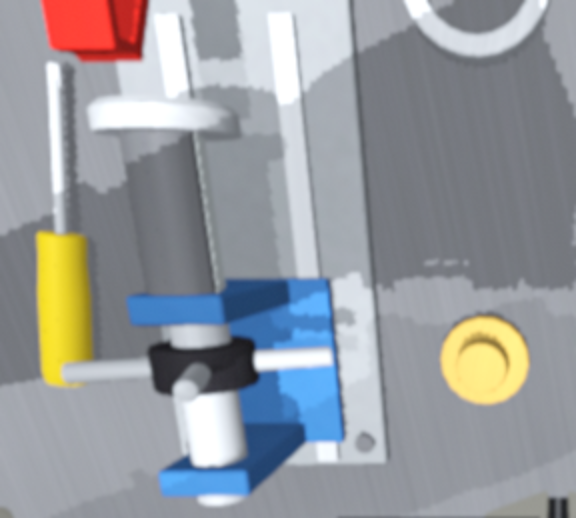

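A thin bright sliver runs along the shaft's +x edge (crop ~(208,220)), so the flat faces about 109°, which calls for a turn of about -109°. First nudge: push the 19° pin toward -x.

Emit:
{"fn": "step_arm", "kwargs": {"xyz": [[0.007,-0.1175,0],[0.007,-0.1175,0],[0.007,-0.1175,0],[0.007,-0.1175,0.15],[0.007,-0.1175,0.15],[0,0,0.15],[0,0,0.15],[0,0,0.148],[0,0,0],[0,0,0]], "roll": [0,0,0,0,0,0,0,0,0,0]}}

```text
time_s: 5.12
position: [0.6328, 0.0191, 0.1167]
tool_rot: [-0.001, 0.766, 0.643, -0.001]
contact_force: [0.1, -0.4, 1.3]
finger_gap: 0.0006
finger_force: 0.0
```

```bash
python3 -c "
from h import *
st()"
```

```text
t 5.12 fix mm [ 59.5 -67.2 116.7] tool-y heading -10.02 gap 0.001 F [ 0.1 -0.4  1.3]
```

Emit:
{"fn": "step_arm", "kwargs": {"xyz": [[0,-0.04,-0.01],[0,-0.04,0],[0,-0.04,0],[0,-0.03,0],[0,-0.03,0],[0,-0.03,0],[0,-0.03,0],[0,-0.03,0],[0,-0.02,0],[0,0,0]], "roll": [0,0,0,0,0,0,0,0,0,0]}}

```text
time_s: 5.95
position: [0.5756, 0.0298, 0.119]
tool_rot: [-0.0, 0.766, 0.643, -0.0]
contact_force: [-0.2, -0.1, 0.7]
finger_gap: 0.0003
finger_force: 0.0
```

```bash
cat >> h.py <<'E'
def pins(n):
    im,d=viewer.snapshot(n); F=tofix(cloud(n,d),C,YAW); rr=np.hypot(F[...,0],F[...,2]-.09)
    q=F[(rr>.03)&(rr<.066)&(F[...,1]>-.085)&(F[...,1]<-.055)&(F[...,2]>.03)]
    a=np.degrees(np.arctan2(q[:,0],q[:,2]-.09)); h,e=np.histogram(a,bins=np.arange(-180,181,5)); print(n,[(int(x)+2,int(k)) for x,k in zip(e,h) if k>4]); return im,d
E
python3 -c "
from h import *
st();pins('side');pins('top')"
```

```text
t 5.95 fix mm [  1.3 -66.7 119. ] tool-y heading -9.98 gap 0.0 F [-0.2 -0.1  0.7]
side [(-123, 7), (-118, 30), (-113, 28), (-33, 13), (-28, 27), (-23, 20), (-18, 44), (-13, 13), (-8, 10), (-3, 7), (2, 17), (7, 12), (17, 8), (52, 17), (57, 49), (62, 5)]
top []
```

Emit:
{"fn": "step_arm", "kwargs": {"xyz": [[0,-0.025,0],[0,-0.025,0],[0,0,-0.15],[0,0,-0.15],[0,0.1,-0.1],[0,0.2,0],[0,0.15,0],[0,0,0],[0,0,0],[0,0,0]], "roll": [0,0,0,0,0,0,0,0,0,0]}}

```text
time_s: 6.88
position: [0.6544, 0.0163, 0.1985]
tool_rot: [-0.001, 0.766, 0.643, -0.001]
contact_force: [0.2, 0.3, -0.6]
finger_gap: -0.0001
finger_force: 0.0
```

```bash
python3 -c "
from h import *
st();pins('side');pins('top')"
```

```text
t 6.88 fix mm [ 81.2 -66.2 198.5] tool-y heading -9.97 gap -0.0 F [ 0.2  0.3 -0.6]
side [(-133, 6), (-128, 33), (-123, 27), (-43, 8), (-38, 27), (-33, 19), (42, 14), (47, 54), (52, 15)]
top [(-128, 33), (-123, 14), (-43, 6), (-38, 21), (-33, 34), (42, 6)]
```

Emit:
{"fn": "step_arm", "kwargs": {"xyz": [[0,0,0.1],[0,0,0.1],[0,0,0.1],[0,0,0.1],[0,-0.06,0],[0,-0.06,0],[0,-0.06,0],[0,-0.06,0],[0,-0.04,0],[0,0,0]], "roll": [0,0,0,0,0,0,0,0,0,0]}}

```text
time_s: 7.82
position: [0.6166, 0.026, 0.1326]
tool_rot: [0.012, 0.767, 0.642, 0.015]
contact_force: [25.0, -6.7, 54.4]
finger_gap: 0.0005
finger_force: 28.3
```

```bash
python3 -c "
from h import *
st();pins('side');pins('top')"
```

```text
t 7.82 fix mm [ 42.3 -63.2 132.6] tool-y heading -10.15 gap 0.001 F [25.  -6.7 54.4]
side [(-158, 25), (-153, 24), (-68, 12), (-63, 31), (-58, 23), (17, 26), (22, 54), (27, 7), (102, 7), (107, 18)]
top [(-68, 13), (-63, 28)]
```

Run:
```python
from h import *
im,d=viewer.snapshot("side"); cv2.imwrite("pics/s3.png",cv2.resize(im[80:290,200:480],None,fx=2.8,fy=2.8))
st()
```

```text
t 7.97 fix mm [ 42.6 -63.3 132.4] tool-y heading -10.17 gap 0.0 F [24.2 -6.  55. ]
```

View pics/s3.png

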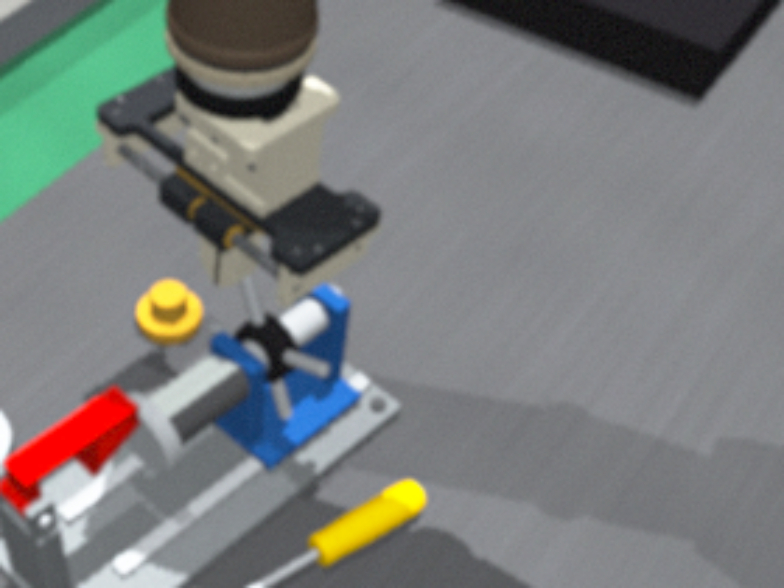

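The side view shows the flat now coming up (bright at crop (210,365)). The pin's tip is jammed under the bevelled outside of the shut fingers at (245,285). I'll back off, open the jaws, straddle the pin and nudge it with the inner pad faces instead.

Emit:
{"fn": "step_arm", "kwargs": {"xyz": [[0,0.06,-0.05],[0,0.05,-0.1],[0,0,-0.15],[0,0,-0.15],[0,0,-0.1],[0,-0.06,0],[0,-0.06,0],[0,-0.06,0],[0,0,0],[0,0,0]], "roll": [0,0,0,0,0,0,0,0,0,0], "jaw": 1, "newtons": 5}}

```text
time_s: 8.8
position: [0.5858, 0.0281, 0.2296]
tool_rot: [0.0, 0.766, 0.643, -0.0]
contact_force: [0.7, -0.8, -0.3]
finger_gap: 0.0627
finger_force: 0.0
```

```bash
python3 -c "
from h import *
st();pins('side');pins('top')"
```

```text
t 8.8 fix mm [ 11.7 -66.6 229.6] tool-y heading -9.96 gap 0.063 F [ 0.7 -0.8 -0.3]
side [(-158, 22), (-153, 24), (-68, 16), (-63, 34), (-58, 18), (17, 37), (22, 40), (27, 6), (102, 12), (107, 15)]
top []
```

Emit:
{"fn": "step_arm", "kwargs": {"xyz": [[0,-0.03,0],[0,0,0],[0,0,0.1],[0,0,0.1],[0,0,0.1],[0,0,0.1],[0,0,0.1],[0,0,0.02],[0,0,0],[0,0,0]], "roll": [0,0,0,0,0,0,0,0,0,0]}}

```text
time_s: 9.73
position: [0.581, 0.0292, 0.1257]
tool_rot: [0.0, 0.766, 0.643, 0.0]
contact_force: [1.2, -0.1, 0.9]
finger_gap: 0.0918
finger_force: 0.0
```

Emit:
{"fn": "step_arm", "kwargs": {"xyz": [[0,-0.01,0],[0,-0.01,0],[0,-0.01,0],[0,0,0],[0,0,0],[0,0,0],[0,0,0],[0,0,0],[0,0,0],[0,0,0]], "roll": [0,0,0,0,0,0,0,0,0,0], "jaw": -0.5}}

```text
time_s: 10.57
position: [0.5749, 0.03, 0.1252]
tool_rot: [0.0, 0.766, 0.643, 0.0]
contact_force: [1.7, -0.4, 0.3]
finger_gap: 0.0296
finger_force: 0.5
```

```bash
python3 -c "
from h import *
st();pins('side');pins('top')"
```

```text
t 10.57 fix mm [  0.6 -66.6 125.2] tool-y heading -10.01 gap 0.03 F [ 1.7 -0.4  0.3]
side [(-178, 7), (-173, 16), (-168, 21), (-83, 10), (-78, 38), (-73, 21), (-33, 13), (-28, 14), (-18, 10), (2, 20), (7, 37), (12, 16), (17, 23), (22, 14), (27, 5), (87, 14), (92, 32), (97, 13)]
top []
```

Emit:
{"fn": "step_arm", "kwargs": {"xyz": [[0,0,0],[0,0,0],[0,0,0],[0,0,0],[0,0,0],[0,0,0],[0,0,0],[0,0,0],[0,0,0],[0,0,0]], "roll": [0,0,0,0,0,0,0,0,0,0], "jaw": -0.77}}

```text
time_s: 11.5
position: [0.5748, 0.0299, 0.1252]
tool_rot: [0.0, 0.766, 0.643, 0.0]
contact_force: [2.5, -0.4, 0.6]
finger_gap: 0.0106
finger_force: 1.5
```

Emit:
{"fn": "step_arm", "kwargs": {"xyz": [[0,0,0],[0,0,0],[0,0,0],[0,0,-0.15],[0,0,-0.15],[0,0,-0.15],[-0.1,0,-0.1],[-0.15,0,0],[-0.15,0,0],[0,0,0]], "roll": [0,0,0,0,0,0,0,0,0,0], "jaw": -0.4}}

```text
time_s: 12.33
position: [0.5597, -0.0561, 0.235]
tool_rot: [0.001, 0.768, 0.64, -0.002]
contact_force: [0.7, -1.1, -1.3]
finger_gap: 0.0274
finger_force: 0.0
```

Run:
```python
from h import *
st();pins('side')
im,d=pins('wrist'); cv2.imwrite("pics/w4.png",im)
F=tofix(cloud("wrist",d),C,YAW); rr=np.hypot(F[...,0],F[...,2]-.09)
q=F[(F[...,1]>-.085)&(F[...,1]<-.05)&(F[...,2]>.143)&(abs(F[...,0])<.03)]; print("pin tip",np.median(q,0),len(q))
for s in(1,-1):
  q=F[(F[...,1]>-.085)&(F[...,1]<-.05)&(s*F[...,0]>.03)&(s*F[...,0]<.058)&(F[...,2]>.06)&(F[...,2]<.12)]; a=np.median(q[s*q[:,0]<.04],0),np.median(q[s*q[:,0]>.05],0); print(a)
q=F[(F[...,1]>-.03)&(F[...,1]<.035)&(F[...,2]>.08)&(abs(F[...,0])<.03)]
print([(round((x+.001)*1000),round(float(np.median(q[(q[:,0]>=x)&(q[:,0]<x+.003),2]))*1000,1)) for x in np.arange(-.027,.027,.003) if ((q[:,0]>=x)&(q[:,0]<x+.003)).sum()>2])
f=F[(F[...,1]>-.03)&(F[...,1]<.035)&(F[...,2]>.09)&(abs(F[...,0])<.013)]
A=np.c_[f[:,:2],np.ones(len(f))]; k=np.linalg.lstsq(A,f[:,2],rcond=None)[0]; print("flat tilt deg",np.degrees(k[0]),k,len(f))
```

```text
t 12.33 fix mm [   0.6 -153.9  235. ] tool-y heading -10.43 gap 0.027 F [ 0.7 -1.1 -1.3]
side [(-178, 10), (-93, 15), (-88, 42), (-83, 14), (-8, 12), (-3, 40), (2, 16), (77, 11), (82, 42), (87, 13)]
wrist [(-93, 19), (-88, 293), (-83, 84), (-3, 87), (2, 94), (7, 8), (77, 75), (82, 371), (87, 61)]
pin tip [ 8.92031421e-05 -6.17073731e-02  1.50095277e-01] 176
(array([ 0.03499636, -0.06113817,  0.09576217]), array([ 0.05394199, -0.06121445,  0.09658286]))
(array([-0.03500793, -0.06163299,  0.09292031]), array([-0.05369943, -0.06224601,  0.09226053]))
[(-20, 109.7), (-17, 99.4), (-14, 102.3), (-11, 102.6), (-8, 102.6), (-5, 102.7), (-2, 102.9), (1, 102.9), (4, 103.2), (7, 103.2), (10, 103.4), (13, 103.7), (16, 103.4), (19, 100.2), (22, 95.2)]
flat tilt deg 2.3764638878902358 [ 0.04147712 -0.14288525  0.1021412 ] 1723
```

View pics/w4.png

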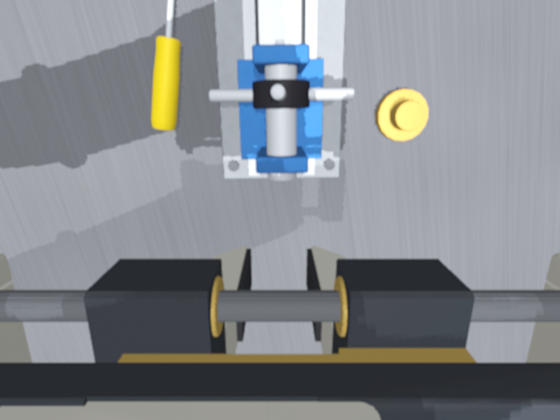

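The wrist view shows the pin upright at (278,93) and the side pins at (230,95) and (330,94). The depth fit suggests about 2° of tilt, so I'll check it against the base plane and the other cameras.

```bash
cat > tilt.py <<'E'
from h import *
st()
def pl(f):
    for _ in range(3):
        A=np.c_[f[:,:2]-f[:,:2].mean(0),np.ones(len(f))]; k=np.linalg.lstsq(A,f[:,2],rcond=None)[0]; r=f[:,2]-A@k; f=f[abs(r)<2*r.std()+1e-4]
    return k.round(4),len(f)
for n in("wrist","top","side"):
    im,d=viewer.snapshot(n); F=tofix(cloud(n,d),C,YAW); x,y,z=F[...,0],F[...,1],F[...,2]
    print(n,"base/bench",pl(F[(abs(z-.0)<.02)&(abs(x)<.25)&(abs(y+.05)<.12)&((abs(x)>.075))&((z<.008))]))
    for y0,y1 in((-.03,0),(0,.03)):
        f=F[(y>y0)&(y<y1)&(z>.092)&(z<.112)&(abs(x)<.013)]
        if len(f)>30: print(" flat",pl(f))
    m=(y>-.085)&(y<-.05)&(z>.07)&(z<.11)&(abs(x)>.03)&(abs(x)<.058)
    if m.sum()>20: q=F[m]; print(" side pins slope",np.polyfit(q[:,0],q[:,2],1).round(4),np.median(q[q[:,0]>0],0).round(4),np.median(q[q[:,0]<0],0).round(4))
    q=F[(y>-.085)&(y<-.05)&(z>.12)&(z<.16)&(abs(x)<.02)]
    if len(q)>20: print(" up pin top x",np.median(q[q[:,2]>.14],0),"low",np.median(q[q[:,2]<.135],0))
E
python3 tilt.py
```

```text
t 12.43 fix mm [ 1.000e-01 -1.482e+02  2.349e+02] tool-y heading -10.19 gap 0.027 F [-0.4  1.  -0.7]
wrist base/bench (array([-0.0005,  0.001 ,  0.0003]), 54644)
 flat (array([ 0.0392, -0.0033,  0.1027]), 1212)
 flat (array([ 0.0409, -0.0153,  0.1027]), 369)
 side pins slope [0.0435 0.0941] [ 0.0437 -0.0624  0.0961] [-0.0437 -0.063   0.0925]
 up pin top x [-0.00015944 -0.06254673  0.14989637] low [ 0.00502718 -0.06522186  0.1239176 ]
top base/bench (array([-0.0007,  0.0009, -0.0005]), 16125)
 flat (array([0.029 , 0.0103, 0.1019]), 205)
 flat (array([ 0.0377, -0.0121,  0.1019]), 205)
 side pins slope [0.0413 0.0931] [ 0.0445 -0.0649  0.0952] [-0.0438 -0.0656  0.0914]
 up pin top x [-0.0018002  -0.06525431  0.14852902] low [-0.00437202 -0.06387076  0.1282915 ]
side base/bench (array([ 0.0008, -0.0009,  0.001 ]), 12571)
 flat (array([ 0.029 , -0.0198,  0.1035]), 160)
 flat (array([ 0.0286, -0.0177,  0.1032]), 174)
 side pins slope [0.0453 0.094 ] [ 0.0435 -0.0611  0.096 ] [-0.0449 -0.0616  0.0924]
 up pin top x [-0.00183586 -0.06242394  0.14964095] low [-0.00230759 -0.06036212  0.12770309]
```

All three cameras agree: the shaft is over-turned by about 2.3°, so the axis sits at x ≈ +2 mm in my frame. I'll straddle again at x = 2.5 and close.

Emit:
{"fn": "step_arm", "kwargs": {"xyz": [[0.14,0.003,0],[0.14,0.003,0],[0.135,0.003,0],[0,0.003,0],[0,0,0.11],[0,0,0.11],[0,0,0.11],[0,0,0.11],[0,0,0.11],[0,0,0]], "roll": [0,0,0,0,0,0,0,0,0,0]}}

```text
time_s: 13.42
position: [0.5748, 0.0331, 0.1211]
tool_rot: [-0.002, 0.765, 0.644, -0.003]
contact_force: [-0.4, -0.5, -0.4]
finger_gap: 0.0276
finger_force: 0.0
```

```bash
python3 -c "
from h import *
st()"
```

```text
t 13.42 fix mm [ -0.  -63.5 121.1] tool-y heading -9.89 gap 0.028 F [-0.4 -0.5 -0.4]
```

Emit:
{"fn": "step_arm", "kwargs": {"xyz": [[0,0.01,-0.02],[0,0,0],[0,0,0],[0,0,0],[0,0,0],[0,0,0],[0,0,0],[0,0,0],[0,0,0],[0,0,0]], "roll": [0,0,0,0,0,0,0,0,0,0]}}

```text
time_s: 14.25
position: [0.5795, 0.0322, 0.1291]
tool_rot: [-0.0, 0.766, 0.643, -0.0]
contact_force: [0.5, 0.2, 0.5]
finger_gap: 0.0272
finger_force: 0.0
```

```bash
python3 -c "
from h import *
st()"
```

```text
t 14.25 fix mm [  4.8 -63.6 129.1] tool-y heading -10.01 gap 0.027 F [0.5 0.2 0.5]
```

Settled at x = 4.8, so I'll go 2.2 mm back to 2.6 and close.

Emit:
{"fn": "step_arm", "kwargs": {"xyz": [[0,-0.011,0.02],[0,0,0],[0,0,0],[0,0,0],[0,0,0],[0,0,0],[0,0,0],[0,0,0],[0,0,0],[0,0,0]], "roll": [0,0,0,0,0,0,0,0,0,0], "jaw": -0.77}}

```text
time_s: 15.08
position: [0.5774, 0.0325, 0.1251]
tool_rot: [0.0, 0.766, 0.643, -0.0]
contact_force: [-1.0, 0.1, -1.2]
finger_gap: 0.0108
finger_force: 0.4
```

```bash
python3 -c "
from h import *
st()"
```

```text
t 15.08 fix mm [  2.6 -63.6 125.1] tool-y heading -10.01 gap 0.011 F [-1.   0.1 -1.2]
```

Emit:
{"fn": "step_arm", "kwargs": {"xyz": [[0,0,0],[0,0,0],[0,0,0],[0,0,-0.15],[0,0,-0.15],[0,0,-0.15],[-0.1,0,-0.1],[-0.15,0,0],[-0.15,0,0],[0,0,0]], "roll": [0,0,0,0,0,0,0,0,0,0], "jaw": -0.4}}

```text
time_s: 15.92
position: [0.5629, -0.0536, 0.2353]
tool_rot: [0.002, 0.769, 0.64, -0.001]
contact_force: [0.6, -0.5, -0.3]
finger_gap: 0.0272
finger_force: 0.0
```

```bash
python3 tilt.py
```

```text
t 15.92 fix mm [   3.3 -151.   235.3] tool-y heading -10.45 gap 0.027 F [ 0.6 -0.5 -0.3]
wrist base/bench (array([-0.0009,  0.0021,  0.0002]), 54194)
 flat (array([ 0.0051, -0.2134,  0.104 ]), 1388)
 flat (array([ 0.0021, -0.0476,  0.1027]), 295)
 side pins slope [0.0068 0.094 ] [ 0.0444 -0.0603  0.0945] [-0.0437 -0.0613  0.094 ]
 up pin top x [ 0.00196174 -0.06079653  0.14998401] low [ 0.00398989 -0.06505256  0.12721218]
top base/bench (array([-0.0008,  0.0005, -0.0005]), 16157)
 flat (array([ 0.0012, -0.0325,  0.102 ]), 198)
 flat (array([-0.001 ,  0.0246,  0.1018]), 216)
 side pins slope [0.0062 0.0931] [ 0.0444 -0.065   0.0932] [-0.0441 -0.0656  0.0929]
 up pin top x [-5.82776527e-05 -6.51030017e-02  1.49317825e-01] low [-0.00359968 -0.0654516   0.12494651]
side base/bench (array([ 0.0006, -0.0007,  0.001 ]), 12527)
 flat (array([ 0.0282, -0.0356,  0.1036]), 156)
 flat (array([-0.0018, -0.007 ,  0.1035]), 162)
 side pins slope [0.0102 0.0941] [ 0.0435 -0.0616  0.095 ] [-0.0444 -0.062   0.0938]
 up pin top x [-0.0007557  -0.06203121  0.14818603] low [-0.00107871 -0.06035359  0.12781932]
```

The flat is up to within about 0.5°, with the collar at y ≈ -64. Now I'll go behind the rear post, straddling the shaft stub.

Emit:
{"fn": "step_arm", "kwargs": {"xyz": [[-0.06,0,0],[-0.06,0,0],[0,0,0.15],[0,0,0.15],[0,0,0.15],[0,0,0.15],[0,0,0.15],[0,0,0],[0,0,0],[0,0,0]], "roll": [0,0,0,0,0,0,0,0,0,0], "jaw": -0.3}}

```text
time_s: 16.9
position: [0.5603, -0.0699, 0.0865]
tool_rot: [0.0, 0.766, 0.643, 0.001]
contact_force: [0.1, -0.5, 0.7]
finger_gap: 0.0319
finger_force: 0.0
```

```bash
python3 -c "
from h import *
st()"
```

```text
t 16.9 fix mm [   3.6 -167.5   86.5] tool-y heading -10.0 gap 0.032 F [ 0.1 -0.5  0.7]
```

Emit:
{"fn": "step_arm", "kwargs": {"xyz": [[0.05,-0.006,0],[0.04,0,0],[0.03,0,0],[0.03,0,0],[0.03,0,0],[0.03,0,0],[0.03,0,0],[0.03,0,0],[0.03,0,0],[0.03,0,0]], "roll": [0,0,0,0,0,0,0,0,0,0]}}

```text
time_s: 17.73
position: [0.5697, -0.0045, 0.0852]
tool_rot: [0.0, 0.766, 0.643, -0.0]
contact_force: [0.4, -4.5, 4.7]
finger_gap: 0.0322
finger_force: 2.5
```

```bash
python3 -c "
from h import *
st();pins('side')
im,d=viewer.snapshot('side');cv2.imwrite('pics/s5.png',cv2.resize(im[80:320,160:440],None,fx=2.5,fy=2.5))"
```

```text
t 17.73 fix mm [   1.5 -101.4   85.2] tool-y heading -10.02 gap 0.032 F [ 0.4 -4.5  4.7]
side [(-178, 16), (-173, 11), (-168, 14), (-163, 20), (-158, 19), (-153, 9), (-148, 11), (162, 5), (167, 13), (172, 13), (177, 12)]
```

View pics/s5.png

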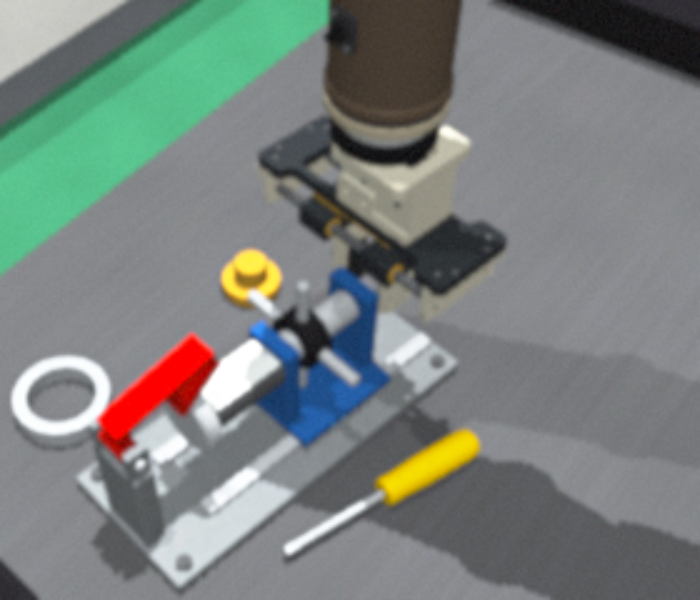

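The side view shows the flat up at crop (250,365) and the flange under the raised catch at (200,390). I'll continue slowly.

Emit:
{"fn": "step_arm", "kwargs": {"xyz": [[0.02,0,0],[0.02,0,0],[0.015,0,0],[0.015,0,0],[0.01,0,0],[0.01,0,0],[0,0,0],[0,0,0],[0,0,0],[0,0,0]], "roll": [0,0,0,0,0,0,0,0,0,0]}}

```text
time_s: 18.67
position: [0.5729, 0.0136, 0.0852]
tool_rot: [-0.0, 0.766, 0.643, 0.0]
contact_force: [-0.0, 0.4, -0.2]
finger_gap: 0.0323
finger_force: 0.0
```

Emit:
{"fn": "step_arm", "kwargs": {"xyz": [[0.005,0,0],[0.005,0,0],[0.005,0,0],[0.005,0,0],[0,0,0],[0,0,0],[0,0,0],[0,0,0],[0,0,0],[0,0,0]], "roll": [0,0,0,0,0,0,0,0,0,0]}}

```text
time_s: 19.5
position: [0.5735, 0.0171, 0.0851]
tool_rot: [0.0, 0.766, 0.643, 0.0]
contact_force: [-0.8, -1.9, 0.9]
finger_gap: 0.0319
finger_force: 1.1
```

```bash
cat > chk.py <<'E'
from h import *
st()
for n in("top","side"):
    im,d=viewer.snapshot(n); F=tofix(cloud(n,d),C,YAW); x,y,z=F[...,0],F[...,1],F[...,2]
    hsv=cv2.cvtColor(im,cv2.COLOR_BGR2HSV); red=((hsv[...,0]<8)|(hsv[...,0]>172))&(hsv[...,1]>150)
    q=F[red&(z>.12)&(abs(x)<.012)]; print(n,"catch top slope/z",np.polyfit(q[:,1]-.1,q[:,2],1).round(4))
    b=(hsv[...,2]<60)&(z>.1)&(z<.125)&(abs(x)<.03)&(y>-.1)&(y<.05); print("collar y",np.median(F[b],0).round(4),b.sum())
    bl=(abs(hsv[...,0].astype(int)-107)<10)&(hsv[...,1]>130)&(z>.1)&(abs(x)<.03); h=F[bl][:,1]; print("post y range",np.percentile(h,[3,97]).round(4))
    m=(y<.03)&(y>-.03)&(z>.13)&(abs(x)<.02); print("up pin",np.median(F[m],0).round(4),m.sum())
    f=F[(y>.045)&(y<.08)&(z>.09)&(z<.112)&(abs(x)<.013)]
    if len(f)>30: print("flat",np.linalg.lstsq(np.c_[f[:,:2],np.ones(len(f))],f[:,2],rcond=None)[0].round(3))
    mm=(z>.07)&(z<.11)&(abs(x)>.032)&(abs(x)<.058)&(y>-.03)&(y<.02); q=F[mm]
    if len(q)>20: print("pins slope",np.polyfit(q[:,0],q[:,2],1).round(4),"y",np.median(q[:,1]).round(4))
    cv2.imwrite(f"pics/{n}_chk.png",im)
E
python3 chk.py
```

```text
t 19.5 fix mm [  1.5 -79.5  85.1] tool-y heading -10.0 gap 0.032 F [-0.8 -1.9  0.9]
top catch top slope/z [-0.2877  0.1573]
collar y [nan nan nan] 0
post y range [0.0169 0.0281]
up pin [-0.0011 -0.0239  0.4821] 341
flat [ 0.006 -0.006  0.102]
pins slope [0.0037 0.0931] y -0.0062
side catch top slope/z [-0.2174  0.1538]
collar y [-0.0081 -0.0005  0.1102] 170
post y range [-0.0645  0.0313]
up pin [-0.0051 -0.0211  0.4582] 1599
flat [ 0.008 -0.003  0.103]
pins slope [0.0079 0.0941] y -0.0026
  return _methods._mean(a, axis=axis, dtype=dtype,
  ret = um.true_divide(
```

Emit:
{"fn": "step_arm", "kwargs": {"xyz": [[0.005,0,0],[0.005,0,0],[0.005,0,0],[0.005,0,0],[0,0,0],[0,0,0],[0,0,0],[0,0,0],[0,0,0],[0,0,0]], "roll": [0,0,0,0,0,0,0,0,0,0]}}

```text
time_s: 20.43
position: [0.5741, 0.0212, 0.0851]
tool_rot: [-0.0, 0.766, 0.643, 0.0]
contact_force: [0.1, -0.2, 0.5]
finger_gap: 0.0324
finger_force: 0.3
```

```bash
python3 chk.py 2>/dev/null
```

```text
t 20.43 fix mm [  1.3 -75.3  85.1] tool-y heading -10.0 gap 0.032 F [ 0.1 -0.2  0.5]
top catch top slope/z [-0.0035  0.1424]
collar y [nan nan nan] 0
post y range [0.0208 0.0323]
up pin [-0.0024 -0.0219  0.4867] 444
flat [0.021 0.02  0.101]
pins slope [0.0108 0.0933] y -0.0021
side catch top slope/z [-0.0279  0.1399]
collar y [-0.0085  0.0036  0.1096] 169
post y range [-0.0598  0.0356]
up pin [-0.0052 -0.0175  0.4565] 1724
flat [-0.026 -0.012  0.104]
pins slope [0.0107 0.0942] y 0.0015
```

The catch has dropped. I'll push on gently to the stop.

Emit:
{"fn": "step_arm", "kwargs": {"xyz": [[0.005,0,0],[0.005,0,0],[0.005,0,0],[0,0,0],[0,0,0],[0,0,0],[0,0,0],[0,0,0],[0,0,0],[0,0,0]], "roll": [0,0,0,0,0,0,0,0,0,0]}}

```text
time_s: 21.37
position: [0.574, 0.0214, 0.085]
tool_rot: [0.001, 0.767, 0.642, -0.002]
contact_force: [-2.1, -8.7, 4.6]
finger_gap: 0.0326
finger_force: 4.2
```

Emit:
{"fn": "step_arm", "kwargs": {"xyz": [[0.01,0,0],[0,0,0],[0,0,0],[0,0,0],[0,0,0],[0,0,0],[0,0,0],[0,0,0],[0,0,0],[0,0,0]], "roll": [0,0,0,0,0,0,0,0,0,0]}}

```text
time_s: 22.2
position: [0.574, 0.0215, 0.085]
tool_rot: [0.001, 0.767, 0.642, -0.003]
contact_force: [-3.1, -13.0, 7.3]
finger_gap: 0.0319
finger_force: 6.7
```

Emit:
{"fn": "step_arm", "kwargs": {"xyz": [[-0.03,0,0],[-0.1,0,0],[-0.15,0,0],[-0.15,0,-0.1],[0,0,-0.15],[0,0,-0.15],[0,0,-0.15],[-0.15,0,-0.1],[-0.15,0,0],[0,0,0]], "roll": [0,0,0,0,0,0,0,0,0,0]}}

```text
time_s: 23.03
position: [0.5494, -0.1244, 0.2162]
tool_rot: [0.002, 0.768, 0.64, -0.001]
contact_force: [-0.3, -1.6, -2.1]
finger_gap: 0.032
finger_force: 0.0
```

```bash
python3 chk.py 2>/dev/null; python3 -c "
import cv2
a=cv2.imread('pics/side_chk.png');cv2.imwrite('pics/s6.png',cv2.resize(a[100:330,130:410],None,fx=2.6,fy=2.6))"
```

```text
t 23.03 fix mm [   2.3 -223.   216.2] tool-y heading -10.38 gap 0.032 F [-0.3 -1.6 -2.1]
top catch top slope/z [-0.0013  0.1425]
collar y [nan nan nan] 0
post y range [-0.0612  0.0323]
up pin [-0.0013 -0.0027  0.1489] 36
flat [0.033 0.02  0.101]
pins slope [0.003 0.093] y -0.0023
side catch top slope/z [-0.0275  0.1399]
collar y [-0.0106  0.0054  0.1092] 146
post y range [-0.06    0.0355]
up pin [-0.0015  0.0016  0.1449] 53
flat [0.037 0.012 0.103]
pins slope [0.0079 0.094 ] y 0.0015
```

View pics/s6.png

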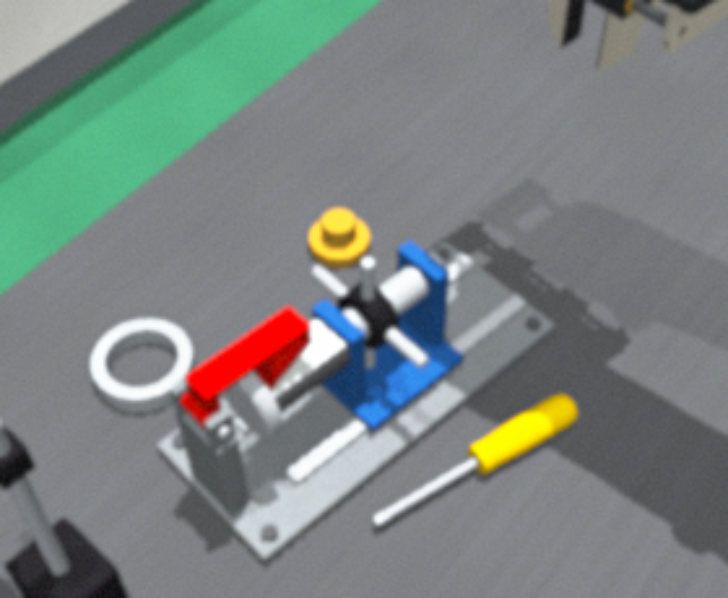

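The side view shows the catch down and level on the flat behind the flange (crop (270,370)), the pin upright at (368,265), and the bench items where they were. The robot is clear, so I'm handing in.

```bash
python3 -c "
from h import *
print(ctrl.finish_job())"
```

```text
the job is handed in; nothing more can be done
None
```

I handed the job in at about 23 s: the flat faces up to within about half a degree, the saddle is home against its stop, and the catch dropped fully onto the flat behind the flange without the robot touching it; during the turn a finger jammed on a pin at about 60 N, which seems to have shifted the saddle about 3 mm, still clear of the catch.

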